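Lean the framed picture on the low display wall and block its foot

TASK

Take the framed picture out of its slanted rack and lean it, picture facing outwards, about centred and square against the front of the low dark display wall, its foot on the counter and the board tipped back about 25 degrees from upright, and let go of it. Then bring the yellow stop bar gently up against the outer side of the picture's foot, parallel to it and centred on it, and leave it lying flat on the counter so the picture cannot slide out. Leave the bowling pin, the pink bottle and the gift box where they stand.

Things in the scene. Friction and masses are not known exactly. Their poses are not given: they have to be found in the camera images.
- picture: Loose framed picture (orange, white pin, blue ball, pale frame): rigid board 12 mm thick (x), 150 wide (y), 220 tall (z), 0.22 kg. Origin: middle of its bottom face; +x out of the picture side, +z up the board. Starts in the rack tipped back 30 deg (top towards the robot, picture side away); its top 110 mm are clear: pinch it there through its thickness, draw it out along its +z.
- foot_front (a point): The middle of the picture's bottom edge on the picture side, at (6, 0, 0) mm in the picture's frame.
- rack: Fixed plywood rack holding the picture at the start: back plate 180 mm wide, 105 long, tipped back 30 deg; ledge at its foot 24 mm above the counter with a front lip 14 mm high, 8 mm play for the picture. Origin: on the counter below the ledge's inner corner; +x is the way the picture faces, z up.
- wall: Fixed low dark wall, cyan strip near the top of its front: 240 mm wide (y), 100 high, 18 thick. Origin: on the counter at the middle of its front face's foot; +x out of the front (away from the robot), z up. Two flat steel feet 8 mm high reach 87 mm behind it. A picture tipped back 25 deg rests on its top edge, its back bottom edge 47 mm out from the face, its top 100 mm above the wall.
- stop: Loose stop bar, yellow with dark bands: 30 mm (x) by 140 mm (y) by 22 mm high, about 0.6 kg, with an upright black grip fin in the middle of its top, 14 mm (x) by 24 mm (y), reaching from 22 to 71 mm height. Origin: centre of its underside, z up. Same both ways round.
- pin: Bystander: white toy bowling pin, 62 mm wide, 180 mm tall, origin at the centre of its foot.
- tumbler: Bystander: pink drinks bottle with a white cap, 66 mm wide, 170 mm tall, origin at the centre of its foot.
- giftbox: Bystander: blue box with a yellow band, 90 x 70 x 60 mm, origin at the centre of its underside.

How it is judged:
By the outcome, as a careful person would: the job done as asked, in the order asked, and still so for the second after the job is handed in, with the robot touching nothing.
It also fails if it takes over 72 s, if anything falls off the work surface, if the arm or the gripper's body presses on something with over 40 N, if the wrist force passes 120 N, or if a joint passes its speed limit or range.

ROBOT

A 7-joint arm with a two-finger parallel gripper is mounted at the origin on the work surface. World frame = base frame: x ahead of the robot, y to its left, z up, the work surface at z = 0. Lengths are in m, angles in rad, forces in N, time in s.
With the tool pointing down it reaches from about 0.425 to 0.925 m from the base axis. Payload 6.8 kg.
Tool frame: the origin (TCP) lies where the fingers leave the gripper's body, on its centre line; the fingertips stand 73 mm ahead of it and the grasp point (between the pads) lies 54 mm ahead of it; z points along the fingers, y is the line along which they close (so a half turn about z gives the same grasp; the last joint's range is limited). The gripper opens to 85 mm and grips with 20 to 120 N. Pads are 22 mm wide; open, the fingers measure 114 mm over their backs; the gripper's body (76 mm by 85 mm) begins 54 mm behind the grasp point. The pads swing forward as they close: fully open they stand 13 mm farther back than shut.
Start: joints at [1.165, 0.477, 0.022, 1.555, -0.011, 1.109, -0.083], TCP at [0.198, -0.645, 0.304] pointing down, gripper open.
Joint ranges: [-2.96, 2.96], [-0.34, 2.1], [-1.41, 1.46], [0.24, 2.44], [-1.37, 4.51], [0.17, 1.92], [-2.96, 2.96]. Speed limits (rad/s): [2.39, 2.39, 3.14, 3.14, 3.14, 3.14, 3.14].

INTERFACE

Orientations are given as a rotation vector (axis times angle).
In Python, from bench import r, cams, telemetry, workorder gives the robot as it stands (r), with the cameras (cams), the readings (telemetry) and the job (workorder).
- The arm moves only by the shell command python3 drive.py 'ROWS' [OPENING] [FORCE]. ROWS is rows parted by semicolons, their numbers by spaces, 1 to 5 of them, each of 6 numbers: dx, dy, dz in m, then a rotation vector rx, ry, rz in rad; each row is the pose to reach, as a shift and turn from the pose commanded when the command began, along the tool's axes at that moment; what a row does not reach only later rows make up. A row lasts 1/10 s, in which the tool goes at most 0.05 m and 0.15 rad, less where a joint would pass 70% of its speed; a pose out of reach is approached as far as the arm can. OPENING is the finger opening in m, set as the command begins (- or left out keeps the last). The fingers move at their own pace and stop on an object; FORCE is the grip in N (left out, the last holds). Time passes only in rows, so rows that do not move let the fingers close. It prints the time, the measured TCP pose, the force, the opening and the grip force at its end.
- telemetry.get_obs(): the state, without advancing time (a new reading comes with each control period).
- cams.grab_frame(name): name is "scene" or "side" or "wrist"; returns (picture, depth): 480x640x3 uint8, blue, green, red; 480x640 float32, m along the optical axis (not along the pixel's ray), 0 where there is no reading.
- cams.camera_info(name): a dict with "camera_matrix" (3x3 intrinsics, pixels), "R" (3x3) and "t" (3): a world point X has camera coordinates R X + t. Camera axes: x right, y down, z forward; pixel columns grow to the right and rows downward; lengths in m; the calibration is good to about 2 mm. A picture is of the moment at which its call begins: read the wrist's pose just before it. camera_info takes no time and is no camera call; for the wrist camera it gives the pose at the moment of the call.
- workorder.hand_in(): hands the job in; it is judged then, once.
The state is a dict: "clock": time; "joints": joint angles; "qvel": joint speeds; "tau": joint torques, N m; "tcp_pos": TCP position; "orientation": TCP orientation; "contact_force": force on the tool from outside, world axes, zero at the start; "moment": the same for the moment, N m; "grip_width": finger opening in m; "gripper_force": force on a finger pad.
Only numpy, scipy, OpenCV 4.12 (cv2) and the standard library are available. Lean on these libraries where they do the work, as an engineer would, in place of code of your own. Each camera call takes 0.05 s, during which the arm holds its last target. There are 200 camera calls.

## Working session

There is one attempt and no reset: what is moved stays moved. The work goes in short steps, Python scripts to look and compute and a shell command to move; the robot and the scene stay as the last step left them, time stands still between calls to the robot, and variables do not carry over. Pictures are saved under pics/ and viewed, at most 10 in all, crops included, and the job is handed in when it is done.

```bash
ls; mkdir -p pics; python3 - <<'E'
from bench import r, cams, telemetry, workorder
import cv2,numpy as np,pickle
o=telemetry.get_obs();print(o['clock'],o['tcp_pos'],o['orientation'])
d={}
for n in('scene','side'):
    p,z=cams.grab_frame(n);d[n]=(p,z,cams.camera_info(n));cv2.imwrite(f'pics/{n}0.png',p)
    print(n,d[n][2])
pickle.dump(d,open('f0.pkl','wb'))
E
```

```text
bench.py
drive.py
pics
0.0 [ 0.1979319  -0.64485227  0.30293242] [-3.10505802e+00 -4.65797316e-01  6.09811226e-04]
scene {'camera_matrix': array([[457.43911606,   0.        , 324.21451951],
       [  0.        , 457.43911606, 244.37086632],
       [  0.        ,   0.        ,   1.        ]]), 'R': array([[ 0.82481247,  0.56540164,  0.00231668],
       [ 0.46040384, -0.66925119, -0.58320763],
       [-0.32819612,  0.48210354, -0.81231982]]), 't': array([-0.45965503, -0.21736074,  1.31337593])}
side {'camera_matrix': array([[524.14164182,   0.        , 316.77582559],
       [  0.        , 524.14164182, 235.30718188],
       [  0.        ,   0.        ,   1.        ]]), 'R': array([[ 0.99841381, -0.05628895,  0.00119039],
       [-0.04220093, -0.76219137, -0.64597477],
       [ 0.03726855,  0.64489989, -0.76335784]]), 't': array([-0.53813525,  0.07732071,  1.31004836])}
```

View pics/scene0.png

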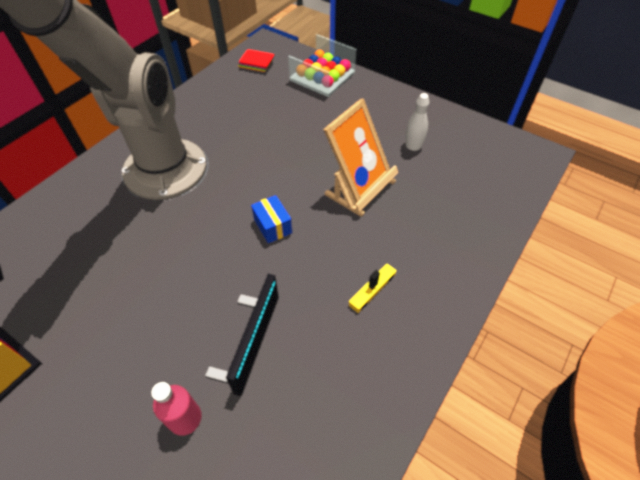

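View pics/side0.png

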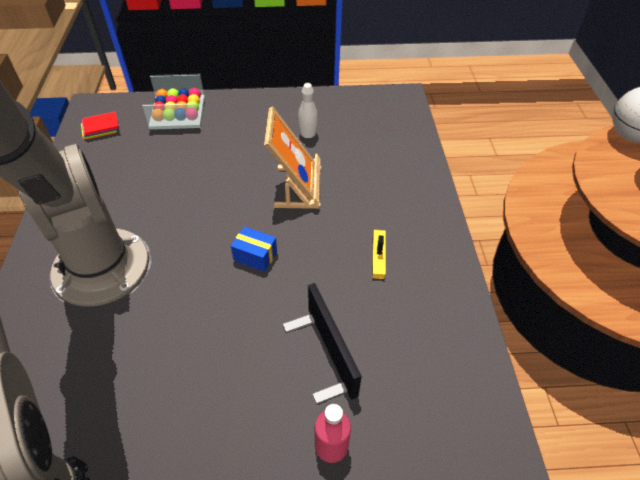

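The scene view shows the picture in its rack at about (358,150), the stop bar at (373,288) and the wall at (255,335). The gift box is at (272,220), the pin at (418,125) and the bottle at (178,408). The side view agrees.

```bash
cat > h.py <<'E'
import numpy as np,cv2
def cloud(p,z,c):
    K=c['camera_matrix'];v,u=np.indices(z.shape)
    P=np.stack([(u-K[0,2])/K[0,0]*z,(v-K[1,2])/K[1,1]*z,z],-1)
    W=(P-c['t'])@c['R'];W[z<=0]=np.nan
    return W,cv2.cvtColor(p,cv2.COLOR_BGR2HSV)
def rect(W,m,lab):
    q=W[m][:,:2];(c,s,a)=cv2.minAreaRect((q*1000).astype(np.float32))
    print(lab,m.sum(),'c',np.round(c,1),'size',np.round(s,1),'ang',round(a,1),'zmax',np.nanpercentile(W[m][:,2],[5,50,98]).round(3),'med',np.median(q,0).round(4))
def plane(Q):
    c=Q.mean(0)
    for k in range(4):
        n=np.linalg.svd(Q-c,full_matrices=False)[2][2];d=(Q-c)@n
        Q=Q[abs(d)<max(.003,2*d.std())];c=Q.mean(0)
    return c,n*np.sign(n[0]),((Q-c)@n).std()
E
python3 - <<'E'
import pickle;from h import *
d=pickle.load(open('f0.pkl','rb'))
for n in d:
    W,H=cloud(*d[n]);X,Y,Z=W[...,0],W[...,1],W[...,2];h,s,v=H[...,0],H[...,1],H[...,2]
    t=(X>.2)&(X<1.3)&(abs(Y)<.8)
    print(n,'table z',np.nanmedian(Z[t&(abs(Z)<.02)]))
    yel=t&(h>22)&(h<34)&(s>150)&(v>110)&(Z<.05)&(X>.62); rect(W,yel&(Z>.017)&(Z<.027),'stop top')
    blk=t&(Z>.03)&(Z<.08)
    K=cv2.dilate(yel.astype(np.uint8),np.ones((25,25)))>0; rect(W,K&(Z>.055)&(Z<.08),'fin')
    wal=t&(Z>.094)&(Z<.108)&(v<70)&(X>.35); 
    nn,l,st,_=cv2.connectedComponentsWithStats(wal.astype(np.uint8))
    for i in np.argsort(-st[1:,4])[:2]+1: rect(W,l==i,'wall?')
    cy=t&(h>80)&(h<100)&(s>120)&(v>100)&(Z>.05)&(Z<.11);
    if cy.sum()>20: rect(W,cy,'cyan')
    org=t&(h>4)&(h<18)&(s>180)&(v>150)&(Z>.05)&(Z<.3);
    nn,l,st,_=cv2.connectedComponentsWithStats(org.astype(np.uint8));org=l==(np.argmax(st[1:,4])+1)
    c,nv,sd=plane(W[org]);print('orange',org.sum(),c,nv,sd,'tilt',np.degrees(np.arcsin(nv[2])),'yaw',np.degrees(np.arctan2(nv[1],nv[0])))
    # board extents: all points near plane
    e=np.cross([0,0,1],nv);e/=np.linalg.norm(e);u=np.cross(nv,e)
    D=W-c;b=(abs(D@nv)<.006)&(abs(D@e)<.12)&(abs(D@u)<.2)&(v>80)
    a=np.stack([D[b]@e,D[b]@u],1)
    for lo in(0,.03,.06): 
        k=(a[:,1]>lo)&(a[:,1]<lo+.03);print('  e ext',np.percentile(a[k,0],[1,99]))
    print('  u ext',np.percentile(a[:,1],[.5,99.5]),'e',e,'u',u)
    blu=t&(h>105)&(h<128)&(s>150)&(Z<.075)&(Y<0.2)&(Z>.045);rect(W,blu,'gift')
    pk=t&(h>160)&(s>120)&(Y<-.2)&(X>.4);rect(W,pk,'pink')
E
```

```text
scene table z -5.112090488547285e-05
stop top 570 c [698.8  -5.6] size [139.9  30.7] ang 81.8 zmax [0.019 0.022 0.026] med [ 0.7009 -0.0208]
fin 90 c [698.3  -5.9] size [26.1 15.2] ang 85.8 zmax [0.059 0.07  0.073] med [ 0.6993 -0.0082]
wall? 847 c [ 560. -263.] size [ 18.1 238.7] ang 19.1 zmax [0.097 0.1   0.103] med [ 0.564  -0.2764]
cyan 309 c [ 568.7 -259.3] size [  3.5 222.3] ang 19.1 zmax [0.08  0.091 0.1  ] med [ 0.5715 -0.267 ]
orange 1426 [0.47783755 0.25892432 0.14702668] [ 0.8601604  -0.0678848   0.50548565] 0.0013704665867087273 tilt 30.363596343423932 yaw -4.512492359878664
  e ext [-0.07451735  0.07350718]
  e ext [-0.07375118  0.07414408]
  e ext [-0.07374774  0.07451741]
  u ext [-0.17475148  0.08371999] e [ 0.07867645  0.9969002  -0.        ] u [-0.50391875  0.03976982  0.86283501]
gift 616 c [388.8  10.2] size [69.5 94.2] ang 62.9 zmax [0.051 0.06  0.063] med [0.3912 0.0066]
pink 1508 c [ 523.6 -467. ] size [ 67.  106.9] ang 82.6 zmax [0.018 0.107 0.14 ] med [ 0.5638 -0.4727]
side table z -0.0002327793499704586
stop top 383 c [693.9  -6.3] size [143.3  28.8] ang 82.6 zmax [0.018 0.022 0.026] med [ 0.6902 -0.0293]
fin 66 c [694.  -7.] size [30.3 13.3] ang 87.0 zmax [0.057 0.07  0.074] med [ 0.6933 -0.0137]
wall? 932 c [ 556.3 -264.6] size [ 19.1 240.3] ang 19.2 zmax [0.096 0.099 0.103] med [ 0.56   -0.2773]
orange 668 [0.47374111 0.26004375 0.1466859 ] [ 0.86174375 -0.0656966   0.50307223] 0.0010834972561888645 tilt 30.20346632630222 yaw -4.359614967794772
  e ext [-0.08010577  0.07232305]
  e ext [-0.07831679  0.0717785 ]
  e ext [-0.0786977   0.07265031]
  u ext [-0.17578833  0.0855001 ] e [ 0.07601623  0.99710658 -0.        ] u [-0.50161663  0.03824166  0.86424437]
gift 719 c [ 488.9 -144.6] size [100.3 482.2] ang 34.7 zmax [0.049 0.059 0.064] med [ 0.3828 -0.0013]
pink 1359 c [ 553.2 -362.9] size [282.7  68.9] ang 84.8 zmax [0.018 0.107 0.139] med [ 0.5366 -0.4902]
```

```bash
cat > to.py <<'E'
# usage: to.py x y z yaw tilt : deltas (tool axes) from present pose to TCP pose; tool y=n(yaw,tilt), z=-u
import sys,numpy as np
from scipy.spatial.transform import Rotation as Ro
from bench import r, cams, telemetry, workorder
def axes(yaw,tilt):
    a,t=np.radians([yaw,tilt]);n=np.array([np.cos(t)*np.cos(a),np.cos(t)*np.sin(a),np.sin(t)])
    e=np.array([-np.sin(a),np.cos(a),0]);return np.array([e,n,-np.cross(n,e)]).T
def delta(x,y,z,yaw,tilt):
    o=telemetry.get_obs();R=Ro.from_rotvec(o['orientation'])
    d=R.inv().apply(np.array([x,y,z])-o['tcp_pos']);w=(R.inv()*Ro.from_matrix(axes(yaw,tilt))).as_rotvec()
    return d,w
if __name__=='__main__':
    d,w=delta(*map(float,sys.argv[1:6]));np.set_printoptions(suppress=True,precision=4)
    print('d',d,np.linalg.norm(d).round(3),'w',w,np.linalg.norm(w).round(3))
E
python3 to.py .42 -.5 .36 -50 0;python3 drive.py 2>&1|head -5
python3 - <<'E'
from bench import r, cams, telemetry, workorder
print(telemetry.get_obs()['clock'])
E
```

```text
d [ 0.2548 -0.0734 -0.0569] 0.271 w [-0.0016 -0.0002 -0.4003] 0.4
Traceback (most recent call last):
  File "drive.py", line 5, in <module>
    connect(sys.argv[1:4])
    ~~~~~~~^^^^^^^^^^^^^^^
TypeError: make.<locals>.jog() missing 1 required positional argument: 'text'
0.1
```

```bash
python3 drive.py '.05 -.015 -.012 0 0 -.08; .1 -.03 -.024 0 0 -.16; .15 -.044 -.036 0 0 -.24;.2 -.06 -.05 0 0 -.32;.25 -.073 -.06 0 0 -.4' 0.085; python3 to.py .52 -.15 .42 -25 10
```

```text
clock: 0.6
tcp_pos: [0.4025, -0.5098, 0.3608]
orientation: [-2.951, -1.078, 0.0]
contact_force: [0.1, -1.0, 0.2]
grip_width: 0.0849
gripper_force: 0.0
d [ 0.3219 -0.1993 -0.0592] 0.383 w [-0.172   0.038  -0.4325] 0.467
```

```bash
python3 drive.py '.04 -.026 -.007 -.02 0 -.06; .08 -.052 -.015 -.05 0 -.12; .12 -.078 -.022 -.07 0 -.18;.16 -.104 -.03 -.09 0.01 -.24;.2 -.13 -.04 -.11 0.02 -.3' ; python3 to.py .50 0 .42 -10 15
```

```text
clock: 1.1
tcp_pos: [0.471, -0.2809, 0.4001]
orientation: [2.671, 1.461, 0.086]
contact_force: [1.1, -0.7, 1.0]
grip_width: 0.0848
gripper_force: 0.0
d [ 0.2522 -0.1242 -0.033 ] 0.283 w [-0.1481  0.0702 -0.3894] 0.422
```

```bash
python3 to.py .50 0 .42 -10 15; python3 to.py .377 .267 .36 -4.4 30
```

```text
d [ 0.2522 -0.1242 -0.033 ] 0.283 w [-0.1481  0.0702 -0.3894] 0.422
d [ 0.4105 -0.377  -0.0004] 0.557 w [-0.4032  0.1519 -0.4727] 0.64
```

```bash
python3 drive.py '.044 -.021 -.006 -.03 .01 -.06; .088 -.042 -.012 -.06 .02 -.12; .132 -.064 -.017 -.09 .04 -.18;.176 -.086 -.022 -.12 .05 -.24;.22 -.108 -.03 -.14 .06 -.3' >/dev/null; python3 to.py .42 .22 .38 -4.4 30
```

```text
d [ 0.2272 -0.1463  0.0034] 0.27 w [-0.2676  0.0649 -0.1769] 0.327
```

```bash
python3 drive.py '.04 -.025 0 -.05 .01 -.03; .08 -.05 0 -.1 .02 -.07; .12 -.077 0 -.16 .04 -.11;.16 -.104 0 -.22 .05 -.14;.2 -.13 0 -.27 .06 -.18' >/dev/null; python3 to.py .377 .267 .315 -4.4 30
```

```text
d [ 0.0737 -0.0846  0.0341] 0.117 w [0.0048 0.0046 0.0032] 0.007
```

```bash
python3 drive.py '.025 -.028 0 0 0 0; .05 -.056 0 0 0 0; .074 -.085 .01 0 0 0;.074 -.085 .034 0 0 0;.074 -.085 .034 0 0 0' ; python3 - <<'E'
from bench import r, cams, telemetry, workorder
import cv2,numpy as np,pickle
from h import *
from to import *
d={}
for n in('scene','wrist','side'):
    c=cams.camera_info(n);p,z=cams.grab_frame(n);d[n]=(p,z,c)
    W,H=cloud(*d[n]);h,s,v=H[...,0],H[...,1],H[...,2];X,Y,Z=W[...,0],W[...,1],W[...,2]
    org=(h>4)&(h<18)&(s>180)&(v>150)&(Z>.05)&(Z<.3)&(X>.3)&(X<.6)&(Y>.1)&(Y<.4)
    if org.sum()>100:
        c0,nv,sd=plane(W[org]);print(n,org.sum(),c0,nv,sd)
        A=axes(-4.4,30);print('front face n-offset rel. (0.4758,.2595,.147):',(c0-[.4758,.2595,.147])@A[:,1])
cv2.imwrite('pics/a.png',np.hstack([d['wrist'][0][::2,::2],d['side'][0][::2,::2]]))
E
python3 to.py .377 .267 .315 -4.4 30
```

```text
clock: 2.6
tcp_pos: [0.3774, 0.265, 0.3126]
orientation: [1.99, 1.846, 0.483]
contact_force: [-0.1, -0.9, 0.9]
grip_width: 0.0848
gripper_force: 0.0
scene 1456 [0.47835244 0.25863251 0.14604955] [ 0.85966856 -0.06604305  0.50656518] 0.0013520567569338697
front face n-offset rel. (0.4758,.2595,.147): 0.0017863753622139986
side 672 [0.47419114 0.25951312 0.14585181] [ 0.86249527 -0.0667546   0.50164303] 0.0011393772963286105
front face n-offset rel. (0.4758,.2595,.147): -0.0019641693707963207
d [ 0.0013 -0.0015  0.0001] 0.002 w [0.0014 0.0055 0.0006] 0.006
```

View pics/a.png

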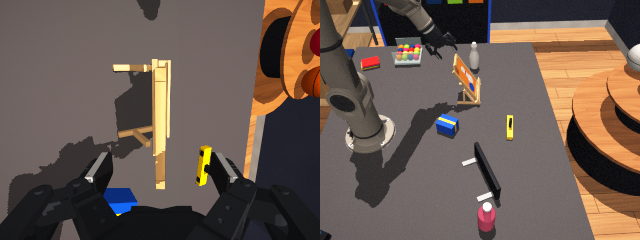

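The wrist view (left half) shows the board edge-on at about (160,120), midway between the open fingers. The side view shows the gripper above the picture at about (455,55).

```bash
python3 to.py .4222 .2636 .228 -4.4 30; python3 drive.py '0 -.001 .03 0 0 0; 0 -.001 .06 0 0 0; 0 -.001 .08 0 0 0;0 -.001 .095 0 0 0;0 -.001 .096 0 0 0'; python3 to.py .4222 .2636 .228 -4.4 30
```

```text
d [ 0.0019 -0.0059  0.0981] 0.098 w [0.0014 0.0055 0.0006] 0.006
clock: 3.25
tcp_pos: [0.426, 0.2605, 0.2315]
orientation: [1.991, 1.839, 0.487]
contact_force: [-0.3, -0.3, -0.3]
grip_width: 0.0847
gripper_force: 0.0
d [ 0.0028 -0.0052  0.0011] 0.006 w [ 0.001   0.0074 -0.0005] 0.008
```

```bash
python3 drive.py '.002 -.005 .001 0 0 0;.002 -.005 .001 0 0 0'; python3 drive.py '0 0 0 0 0 0;0 0 0 0 0 0;0 0 0 0 0 0;0 0 0 0 0 0;0 0 0 0 0 0' 0 60;python3 drive.py '0 0 0 0 0 0;0 0 0 0 0 0;0 0 0 0 0 0;0 0 0 0 0 0;0 0 0 0 0 0'
```

```text
clock: 3.45
tcp_pos: [0.421, 0.2645, 0.2295]
orientation: [1.988, 1.842, 0.492]
contact_force: [0.1, -0.3, -0.6]
grip_width: 0.085
gripper_force: 0.0
clock: 3.95
tcp_pos: [0.4217, 0.2641, 0.2288]
orientation: [1.988, 1.841, 0.49]
contact_force: [-2.1, -1.9, 16.6]
grip_width: 0.0124
gripper_force: 40.5
clock: 4.45
tcp_pos: [0.423, 0.2641, 0.2296]
orientation: [1.988, 1.839, 0.492]
contact_force: [4.8, -1.3, 4.9]
grip_width: 0.0116
gripper_force: 60.0
```

Gripped (12 mm). Draw it out along the board.

```bash
python3 drive.py '0 0 -.01 0 0 0;0 0 -.025 0 0 0;0 0 -.04 0 0 0;0 0 -.055 0 0 0;0 0 -.07 0 0 0';python3 drive.py '0 .01 -.02 0 0 0;0 .03 -.04 0 0 0;0 .05 -.06 0 0 0;0 .08 -.07 0 0 0;0 .11 -.08 0 0 0'; python3 - <<'E'
from bench import r, cams, telemetry, workorder
import cv2,numpy as np
a,_=cams.grab_frame('scene');b,_=cams.grab_frame('side')
cv2.imwrite('pics/b.png',np.hstack([a[::2,::2],b[::2,::2]]))
E
```

```text
clock: 4.95
tcp_pos: [0.3871, 0.2663, 0.2893]
orientation: [1.989, 1.84, 0.489]
contact_force: [7.9, -0.9, -3.6]
grip_width: 0.0112
gripper_force: 59.1
clock: 5.45
tcp_pos: [0.4407, 0.2632, 0.4133]
orientation: [1.989, 1.844, 0.488]
contact_force: [0.0, 0.4, -2.4]
grip_width: 0.0111
gripper_force: 59.9
```

View pics/b.png

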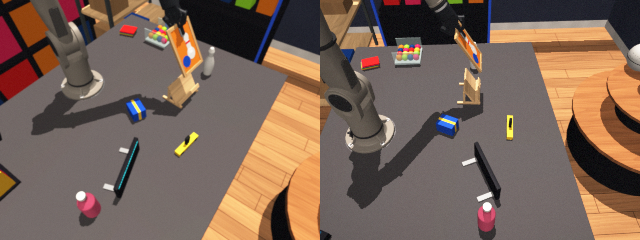

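The board hangs cleanly from the gripper, clear of the rack, at about (185,45) on the left and (467,48) on the right. Carry it over to the wall.

```bash
python3 to.py .52 .03 .41 7 28; python3 to.py .56 -.26 .34 19.1 25
```

```text
d [-0.2262  0.0791  0.0527] 0.245 w [ 0.0379  0.1003 -0.1769] 0.207
d [-0.5119  0.0984  0.1455] 0.541 w [ 0.0889  0.1935 -0.3668] 0.424
```

```bash
python3 drive.py '-.02 .01 .004 0 .01 -.02;-.06 .03 .014 .01 .03 -.05;-.11 .047 .025 .02 .05 -.09;-.16 .06 .036 .03 .07 -.13;-.21 .075 .05 .04 .1 -.18'; python3 to.py .56 -.25 .34 19.1 25
```

```text
clock: 6.05
tcp_pos: [0.5016, 0.0864, 0.4094]
orientation: [1.845, 2.071, 0.503]
contact_force: [1.1, 0.4, -2.6]
grip_width: 0.0115
gripper_force: 60.0
d [-0.3404 -0.0154  0.0722] 0.348 w [ 0.0439  0.1019 -0.1945] 0.224
```

```bash
python3 drive.py '-.04 0 .008 .01 .01 -.02;-.085 0 .018 .01 .03 -.05;-.13 0 .028 .02 .05 -.09;-.175 0 .036 .03 .07 -.13;-.21 0 .04 .04 .1 -.19'; python3 to.py .56 -.25 .34 19.1 25
```

```text
clock: 6.55
tcp_pos: [0.5436, -0.1206, 0.374]
orientation: [1.655, 2.311, 0.518]
contact_force: [0.9, 0.8, -2.2]
grip_width: 0.0109
gripper_force: 59.9
d [-0.1279 -0.038   0.0193] 0.135 w [ 0.0029  0.     -0.0057] 0.006
```

```bash
python3 drive.py '-.04 -.01 .005 0 0 0;-.08 -.02 .01 0 0 0;-.11 -.03 .016 0 0 0;-.127 -.038 .019 0 0 0;-.127 -.038 .019 0 0 0'; cat > bd.py <<'E'
from bench import r, cams, telemetry, workorder
from h import *
from to import axes
from scipy.spatial.transform import Rotation as Ro
F=np.array([.5667,-.261,0])
def look(name,yaw=19.1):
    a=np.radians(yaw);w=np.array([np.cos(a),np.sin(a),0]);l=np.array([-w[1],w[0],0]);o=telemetry.get_obs();T=Ro.from_rotvec(o['orientation']).as_matrix()
    print('tcp',o['tcp_pos'].round(4),'tool y yaw,tilt',np.degrees([np.arctan2(T[1,1],T[0,1]),np.arcsin(T[2,1])]).round(2))
    im=[];out=[]
    for n in('scene','side'):
        c=cams.camera_info(n);p,z=cams.grab_frame(n);im.append(p)
        W,H=cloud(p,z,c);h,s,v=H[...,0],H[...,1],H[...,2];D=W-F
        X,L,Z=D@w,D@l,W[...,2]
        roi=(abs(L)<.15)&(X>-.15)&(X<.25)&(Z>.004)&(Z<.4)
        org=roi&(h>4)&(h<18)&(s>180)&(v>130)
        if org.sum()<80: print(n,'few',org.sum());continue
        c0,nv,sd=plane(W[org]);e=np.cross([0,0,1],nv);e/=np.linalg.norm(e);u=np.cross(nv,e)
        E=W-c0;pale=(s>40)&(h<30)&(v>90)|((h>100)&(h<130)&(s>150))|org
        b=roi&(abs(E@nv)<.006)&pale
        eu=np.stack([E[b]@e,E[b]@u],1);k=eu[:,1]>-.1
        (cc,sz,an)=cv2.minAreaRect((eu*1000).astype(np.float32))
        lo=np.percentile(eu[:,1],.5);hi=np.percentile(eu[:,1],99.5);el,eh=np.percentile(eu[:,0],[1,99])
        foot=c0+u*lo+e*(el+eh)/2; mid=c0+u*(lo+hi)/2+e*(el+eh)/2; foot2=mid-.11*u
        f=foot2-F
        print(n,org.sum(),'yaw %.2f tilt %.2f sd %.4f'%(np.degrees(np.arctan2(nv[1],nv[0])),np.degrees(np.arcsin(nv[2])),sd),'ext e',round(eh-el,4),'u',round(hi-lo,4),'rectang',round(an,1),'foot_front',foot2.round(4),'out %.4f lat %.4f z %.4f'%(f@w,f@l,f[2]),'wrt tcp along tool',((foot2-o['tcp_pos'])@T).round(4))
    cv2.imwrite('pics/'+name+'.png',np.hstack([i[::2,::2] for i in im]));cv2.imwrite('pics/'+name+'_s.png',im[0])
E
python3 -c "from bd import look;look('c')"
```

```text
clock: 7.05
tcp_pos: [0.5591, -0.2501, 0.3398]
orientation: [1.662, 2.306, 0.518]
contact_force: [-0.2, 0.4, -3.4]
grip_width: 0.0114
gripper_force: 60.0
tcp [ 0.5591 -0.2501  0.3398] tool y yaw,tilt [18.37 25.16]
scene 2388 yaw 18.27 tilt 25.48 sd 0.0008 ext e 0.149 u 0.2196 rectang 9.6 foot_front [ 0.6583 -0.2171  0.1297] out 0.1009 lat 0.0115 z 0.1297 wrt tcp along tool [-0.0009  0.0053  0.2346]
side few 63
```

```bash
python3 to.py .545 -.2685 .225 19.1 25
```

```text
d [-0.0164 -0.0695  0.0964] 0.12 w [ 0.005   0.0001 -0.0065] 0.008
```

View pics/c.png

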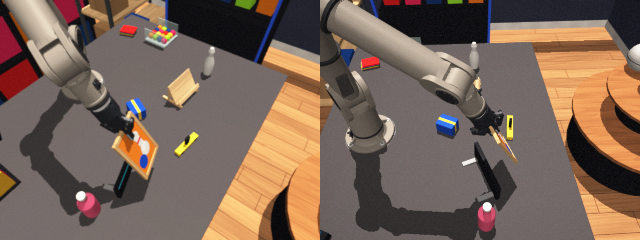

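The picture hovers square in front of the wall, at about (135,150) on the left. Lower it.

```bash
python3 drive.py '-.004 -.02 .027 .002 0 -.002;-.008 -.04 .055 .005 0 -.005;-.013 -.055 .077 .005 0 -.007;-.016 -.065 .09 .005 0 -.007;-.016 -.069 .096 .005 0 -.007'; python3 -c "from bd import look;look('d')"; python3 to.py .5236 -.2759 .214 19.1 25
```

```text
clock: 7.65
tcp_pos: [0.5456, -0.2686, 0.2259]
orientation: [1.647, 2.316, 0.513]
contact_force: [-0.4, 0.1, -3.5]
grip_width: 0.0109
gripper_force: 60.0
tcp [ 0.5456 -0.2686  0.2259] tool y yaw,tilt [19.18 25.04]
scene 1946 yaw 19.13 tilt 25.33 sd 0.0009 ext e 0.1485 u 0.4159 rectang 0.2 foot_front [ 0.6042 -0.2485  0.1048] out 0.0395 lat -0.0005 z 0.1048 wrt tcp along tool [-1.000e-04  4.900e-03  1.359e-01]
side 139 yaw 19.06 tilt 25.23 sd 0.0003 ext e 0.1424 u 0.4233 rectang 0.8 foot_front [ 0.6011 -0.2544  0.1068] out 0.0347 lat -0.0050 z 0.1068 wrt tcp along tool [-0.0046  0.0013  0.1321]
d [ 0.0007 -0.027   0.0017] 0.027 w [0.0016 0.002  0.0017] 0.003
```

```bash
python3 drive.py '0 -.006 0 0 0 0;0 -.012 0 0 0 0;0 -.017 0 0 0 0;0 -.02 0 0 0 0;0 -.02 0 0 0 0'; python3 drive.py '0 -.003 0 0 0 0;0 -.005 0 0 0 0;0 -.005 0 0 0 0'
```

```text
clock: 8.25
tcp_pos: [0.5285, -0.2761, 0.2187]
orientation: [1.647, 2.314, 0.511]
contact_force: [0.1, -0.0, -2.4]
grip_width: 0.0111
gripper_force: 60.1
clock: 8.55
tcp_pos: [0.5245, -0.2772, 0.2164]
orientation: [1.647, 2.314, 0.512]
contact_force: [-0.4, -0.5, -3.5]
grip_width: 0.0111
gripper_force: 60.1
```

```bash
python3 drive.py '0 -.001 .001 0 0 0;0 -.001 .002 0 0 0;0 -.001 .002 0 0 0'; python3 drive.py '0 -.001 .001 0 0 0;0 -.002 .001 0 0 0;0 -.002 .001 0 0 0'; python3 - <<'E'
from bench import r, cams, telemetry, workorder
from h import *
import pickle
o=[]
for n in('scene','side'):
    c=cams.camera_info(n);p,z=cams.grab_frame(n);o.append((p,z,c))
pickle.dump(o,open('f1.pkl','wb'))
cv2.imwrite('pics/e.png',np.hstack([cv2.resize(o[0][0][200:420,160:400],(400,367)),cv2.resize(o[1][0][240:460,220:460],(400,367))]))
E
```

```text
clock: 8.85
tcp_pos: [0.5249, -0.2771, 0.215]
orientation: [1.646, 2.314, 0.512]
contact_force: [-4.8, 0.6, 4.9]
grip_width: 0.0115
gripper_force: 61.3
clock: 9.15
tcp_pos: [0.5243, -0.2774, 0.2146]
orientation: [1.644, 2.313, 0.512]
contact_force: [-8.5, 2.1, 13.8]
grip_width: 0.0112
gripper_force: 62.7
```

View pics/e.png

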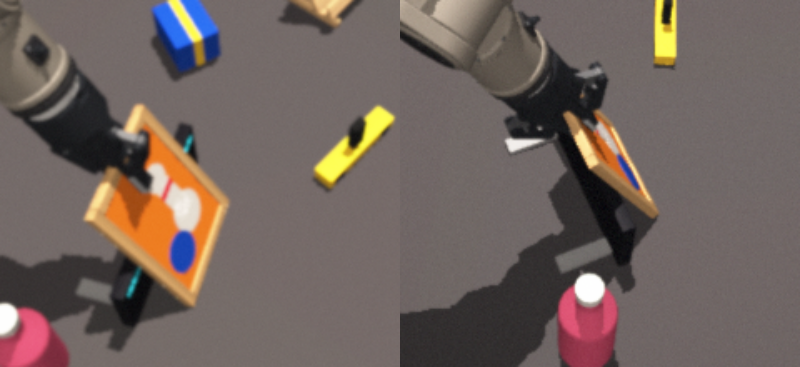

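Left: the board leans across the wall, orange side outwards, its foot on the counter near (210,255). Right: the same, with the foot clear of the bottle. The counter pushes up with about 14 N, so I ease off and release.

```bash
python3 drive.py '0 -.001 -.001 0 0 0;0 -.001 -.001 0 0 0;0 -.001 -.001 0 0 0';python3 drive.py '0 0 0 0 0 0;0 0 0 0 0 0;0 0 0 0 0 0' 0.04; python3 drive.py '0 0 -.01 0 0 0;0 0 -.03 0 0 0;0 0 -.06 0 0 0;0 0 -.09 0 0 0;0 0 -.12 0 0 0'; python3 -c "from bd import look;look('f')"
```

```text
clock: 9.55
tcp_pos: [0.5233, -0.2779, 0.2144]
orientation: [1.644, 2.313, 0.513]
contact_force: [-3.4, 2.0, 8.1]
grip_width: 0.0117
gripper_force: 61.4
clock: 9.85
tcp_pos: [0.5221, -0.2782, 0.2129]
orientation: [1.647, 2.314, 0.512]
contact_force: [-0.2, -1.0, -0.4]
grip_width: 0.0397
gripper_force: 0.0
clock: 10.35
tcp_pos: [0.4732, -0.2944, 0.3233]
orientation: [1.646, 2.314, 0.512]
contact_force: [0.4, -1.3, -0.3]
grip_width: 0.0399
gripper_force: 0.0
tcp [ 0.4732 -0.2944  0.3233] tool y yaw,tilt [19.2 25.1]
scene 2396 yaw 19.19 tilt 26.48 sd 0.0010 ext e 0.1482 u 0.219 rectang 89.9 foot_front [ 0.6232 -0.2433  0.0054] out 0.0592 lat -0.0018 z 0.0054 wrt tcp along tool [0.0005 0.0086 0.3551]
side 413 yaw 19.24 tilt 26.36 sd 0.0004 ext e 0.1471 u 0.2201 rectang 0.7 foot_front [ 0.6196 -0.2464  0.006 ] out 0.0548 lat -0.0035 z 0.0060 wrt tcp along tool [-0.0012  0.0049  0.3527]
```

```bash
python3 -c "
from bench import r, cams, telemetry, workorder;print(telemetry.get_obs()['joints'])"; python3 to.py .62 -.10 .36 -40 0;python3 to.py .6964 -.006 .22 -97.8 0
```

```text
[ 1.11018846  0.23528654 -0.58413909  1.94531698 -0.3058464   0.73016922
  1.09154548]
d [0.138  0.1977 0.0541] 0.247 w [ 0.406  -0.2174  1.0134] 1.113
d [0.2036 0.2312 0.224 ] 0.381 w [ 0.286  -0.4415  2.0011] 2.069
```

View pics/f.png

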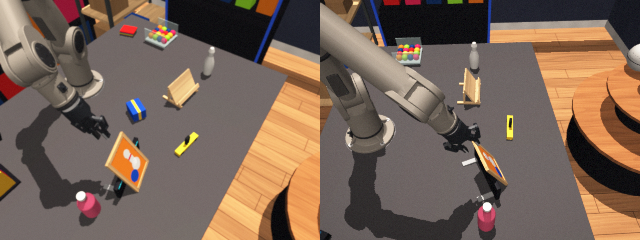

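The picture leans on its own against the wall at (127,162) on the left, and the gripper is clear above it. Next: the stop bar.

```bash
python3 drive.py '0 .015 -.03 0 0 0;.02 .04 -.05 .02 -.03 .13;.05 .075 -.05 .04 -.06 .26;.085 .11 -.04 .06 -.09 .4;.115 .145 -.02 .08 -.12 .53' 0.06; python3 to.py .6964 -.006 .22 -97.8 0
```

```text
clock: 10.95
tcp_pos: [0.5296, -0.1827, 0.4013]
orientation: [2.155, 1.935, 0.429]
contact_force: [0.6, -0.2, -0.8]
grip_width: 0.0597
gripper_force: 0.0
d [0.1778 0.0723 0.2347] 0.303 w [ 0.2157 -0.3416  1.5803] 1.631
```

```bash
python3 drive.py '.03 .01 .03 .02 -.03 .14;.06 .02 .06 .04 -.06 .28;.09 .03 .09 .06 -.09 .42;.12 .04 .12 .08 -.12 .56;.145 .06 .15 .1 -.15 .7'; python3 to.py .6964 -.006 .22 -97.8 0
```

```text
clock: 11.45
tcp_pos: [0.6279, -0.0634, 0.3081]
orientation: [2.682, 1.309, 0.302]
contact_force: [0.7, -0.7, 0.6]
grip_width: 0.0596
gripper_force: 0.0
d [ 0.0762 -0.0017  0.0997] 0.125 w [ 0.1345 -0.2203  1.0391] 1.071
```

```bash
python3 drive.py '.02 0 .02 .02 -.03 .14;.04 0 .04 .04 -.06 .28;.06 0 .06 .06 -.09 .42;.07 0 .08 .08 -.12 .56;.076 -.002 .1 .09 -.15 .7'; python3 to.py .6964 -.006 .22 -97.8 0
```

```text
clock: 11.95
tcp_pos: [0.6967, -0.0047, 0.2194]
orientation: [3.076, 0.315, 0.104]
contact_force: [0.1, -0.6, 0.2]
grip_width: 0.0603
gripper_force: 0.0
d [-0.0005  0.0012 -0.0006] 0.001 w [ 0.0435 -0.0709  0.3401] 0.35
```

```bash
python3 drive.py '0 0 0 .02 -.03 .14;0 .001 0 .035 -.06 .28;0 .001 0 .043 -.071 .34;0 .001 0 .043 -.071 .34'; python3 to.py .6964 -.006 .102 -97.8 0; python3 - <<'E'
from bench import r, cams, telemetry, workorder
from h import *
c=cams.camera_info('wrist');p,z=cams.grab_frame('wrist');cv2.imwrite('pics/g.png',p[::2,::2])
W,H=cloud(p,z,c);h,s,v=H[...,0],H[...,1],H[...,2];Z=W[...,2]
y=(h>22)&(h<34)&(s>150)&(v>100)&(Z>.016)&(Z<.028);rect(W,y,'stop')
K=cv2.dilate(y.astype(np.uint8),np.ones((41,41)))>0
rect(W,K&(Z>.06)&(Z<.078),'fin')
E
```

```text
clock: 12.35
tcp_pos: [0.6962, -0.0074, 0.22]
orientation: [3.133, -0.208, 0.001]
contact_force: [-0.2, 0.4, -0.6]
grip_width: 0.06
gripper_force: 0.0
d [-0.     -0.0016  0.118 ] 0.118 w [ 0.0018 -0.0005  0.0036] 0.004
stop 4934 c [695.4  -6.6] size [139.7  30. ] ang 81.9 zmax [0.021 0.022 0.024] med [ 0.697 -0.006]
fin 782 c [695.6  -6.9] size [23.9 14.6] ang 81.6 zmax [0.063 0.071 0.073] med [ 0.6977 -0.0074]
```

View pics/g.png

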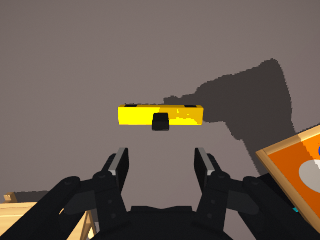

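The wrist view shows the bar at (160,115) with its fin at (160,121), centred between the fingers and square to them. Descend and pinch it.

```bash
python3 drive.py '0 0 .03 0 0 0;0 0 .06 0 0 0;0 0 .09 0 0 0;0 0 .11 0 0 0;0 0 .118 0 0 .005'; python3 drive.py '0 0 0 0 0 0;0 0 0 0 0 0;0 0 0 0 0 0;0 0 0 0 0 0;0 0 0 0 0 0' 0 50;python3 drive.py '0 0 0 0 0 0;0 0 -.01 0 0 0;0 0 -.03 0 0 0;0 0 -.06 0 0 0;0 0 -.08 0 0 0' ; python3 to.py .66 -.23 .2 -70.8 0
```

```text
clock: 12.9
tcp_pos: [0.6947, -0.0072, 0.1001]
orientation: [3.133, -0.212, -0.004]
contact_force: [-0.3, -0.2, 0.5]
grip_width: 0.0599
gripper_force: 0.0
clock: 13.4
tcp_pos: [0.6973, -0.0071, 0.1044]
orientation: [3.133, -0.214, 0.007]
contact_force: [-0.1, 1.2, 6.6]
grip_width: 0.0235
gripper_force: 50.5
clock: 13.9
tcp_pos: [0.6958, -0.0075, 0.1839]
orientation: [3.132, -0.215, 0.001]
contact_force: [0.8, 0.5, -5.7]
grip_width: 0.0234
gripper_force: 49.7
d [-0.0051  0.2253 -0.0157] 0.226 w [ 0.0021 -0.0003 -0.4719] 0.472
```

```bash
python3 drive.py '.003 .04 0 0 0 -.09;.005 .085 0 0 0 -.18;.004 .13 0 0 0 -.27;0 .175 0 0 0 -.37;-.005 .21 0 0 0 -.47' ; python3 to.py .6545 -.2334 .11 -70.8 0
```

```text
clock: 14.4
tcp_pos: [0.6605, -0.2187, 0.1822]
orientation: [3.095, 0.523, -0.004]
contact_force: [0.5, -0.5, -5.7]
grip_width: 0.0236
gripper_force: 50.2
d [-0.0103  0.0117  0.0722] 0.074 w [ 0.0027  0.0028 -0.0005] 0.004
```

```bash
python3 drive.py '-.005 .006 .02 0 0 0;-.009 .011 .045 0 0 0;-.01 .012 .065 0 0 0;-.01 .012 .072 0 0 0;-.01 .012 .072 0 0 0'; cat > rel.py <<'E'
from bd import *
def rel(name):
    look(name);a=np.radians(19.2);w=np.array([np.cos(a),np.sin(a)]);l=np.array([-w[1],w[0]])
    for n in('scene','side','wrist'):
        c=cams.camera_info(n);p,z=cams.grab_frame(n);W,H=cloud(p,z,c);h,s,v=H[...,0],H[...,1],H[...,2];Z=W[...,2]
        y=(h>22)&(h<34)&(s>150)&(v>80)&(Z>.014)&(Z<.04)&(W[...,0]>.5)&(W[...,1]<-.1)&(W[...,1]>-.4)
        if y.sum()<50: print('few',n);continue
        y&=abs(Z-np.median(Z[y]))<.005
        rect(W,y,n);q=W[y][:,:2]-F[:2];x=q@w;L=q@l
        print('   inner/outer out',np.percentile(x,[2,98]).round(4),'lat ends',np.percentile(L,[1,99]).round(4))
E
python3 -c "from rel import rel;rel('h')"
```

```text
clock: 14.9
tcp_pos: [0.6559, -0.229, 0.1095]
orientation: [3.098, 0.521, -0.004]
contact_force: [-0.1, 0.7, -6.3]
grip_width: 0.0235
gripper_force: 50.2
tcp [ 0.6559 -0.229   0.1095] tool y yaw,tilt [-70.9  -0. ]
scene 2253 yaw 19.14 tilt 26.48 sd 0.0010 ext e 0.1473 u 0.218 rectang 0.1 foot_front [ 0.6231 -0.244   0.0059] out 0.0588 lat -0.0024 z 0.0059 wrt tcp along tool [-0.0357  0.0034  0.1037]
side 294 yaw 19.27 tilt 26.36 sd 0.0004 ext e 0.1492 u 0.2197 rectang 89.9 foot_front [ 0.6193 -0.2456  0.0061] out 0.0547 lat -0.0027 z 0.0061 wrt tcp along tool [-0.0398  0.0037  0.1035]
scene 91 c [ 664.1 -210.7] size [ 8.6 63. ] ang 18.2 zmax [0.025 0.029 0.033] med [ 0.6642 -0.2123]
   inner/outer out [0.1043 0.1127] lat ends [-0.0157  0.0446]
side 106 c [ 652.  -223.1] size [ 26.9 123.8] ang 21.5 zmax [0.026 0.029 0.033] med [ 0.6361 -0.1831]
   inner/outer out [0.0791 0.104 ] lat ends [-0.0297  0.0695]
wrist 10746 c [ 656.4 -230. ] size [ 30.3 139.7] ang 19.2 zmax [0.03  0.031 0.032] med [ 0.6617 -0.2224]
   inner/outer out [0.0814 0.1093] lat ends [-0.068   0.0679]
```

```bash
python3 drive.py '-.004 .002 .003 0 0 0;-.008 .0025 .006 0 0 0;-.01 .0025 .0075 0 0 0;-.01 .0025 .0075 0 0 0'; python3 drive.py '0 0 .0005 0 0 0;0 0 .001 0 0 0;0 0 .001 0 0 0'
```

```text
clock: 15.55
tcp_pos: [0.6491, -0.2354, 0.1045]
orientation: [3.096, 0.52, 0.004]
contact_force: [0.7, -0.3, 0.6]
grip_width: 0.0235
gripper_force: 51.0
clock: 15.85
tcp_pos: [0.6492, -0.2354, 0.1045]
orientation: [3.095, 0.52, 0.003]
contact_force: [-2.3, -0.0, 8.6]
grip_width: 0.0231
gripper_force: 52.2
```

```bash
python3 drive.py '-.002 0 -.0015 0 0 0;-.005 0 -.0015 0 0 0;-.008 0 -.0015 0 0 0;-.008 0 -.0015 0 0 0'; python3 drive.py '-.001 0 0 0 0 0;-.002 0 0 0 0 0;-.002 0 0 0 0 0';python3 -c "from rel import rel;rel('i')"
```

```text
clock: 16.25
tcp_pos: [0.6413, -0.2374, 0.1044]
orientation: [3.096, 0.521, 0.003]
contact_force: [2.7, 1.1, 1.2]
grip_width: 0.0233
gripper_force: 51.1
clock: 16.55
tcp_pos: [0.6399, -0.238, 0.1044]
orientation: [3.096, 0.521, 0.004]
contact_force: [4.5, 1.0, 1.7]
grip_width: 0.0232
gripper_force: 51.2
tcp [ 0.6399 -0.238   0.1044] tool y yaw,tilt [-70.88   0.14]
scene 1954 yaw 19.16 tilt 26.41 sd 0.0010 ext e 0.1298 u 0.2152 rectang 89.8 foot_front [ 0.625  -0.2525  0.0075] out 0.0579 lat -0.0111 z 0.0075 wrt tcp along tool [-0.019   0.0087  0.0969]
side 286 yaw 19.22 tilt 26.31 sd 0.0004 ext e 0.1483 u 0.2222 rectang 89.7 foot_front [ 0.6198 -0.2458  0.0049] out 0.0552 lat -0.0030 z 0.0049 wrt tcp along tool [-0.0218  0.0006  0.0995]
scene 118 c [ 644.9 -217.3] size [10.3 71.2] ang 19.0 zmax [0.018 0.021 0.025] med [ 0.6463 -0.2204]
   inner/outer out [0.0838 0.0932] lat ends [-0.0195  0.05  ]
side 81 c [ 617.3 -192.7] size [23.9 40.9] ang 19.1 zmax [0.019 0.021 0.026] med [ 0.6156 -0.1928]
   inner/outer out [0.0584 0.0809] lat ends [0.0277 0.0682]
wrist 10700 c [ 638.4 -238.6] size [ 30.3 139.4] ang 19.4 zmax [0.021 0.023 0.024] med [ 0.6435 -0.2306]
   inner/outer out [0.0615 0.0892] lat ends [-0.0704  0.0657]
```

```bash
python3 drive.py '-.0005 0 0 0 0 0;-.001 0 0 0 0 0;-.001 0 0 0 0 0';python3 drive.py '-.0005 0 0 0 0 0;-.001 0 0 0 0 0;-.001 0 0 0 0 0';python3 -c "from rel import rel;rel('j')"
```

```text
clock: 17.1
tcp_pos: [0.6394, -0.2381, 0.1044]
orientation: [3.096, 0.522, 0.006]
contact_force: [5.8, 1.6, 0.9]
grip_width: 0.0231
gripper_force: 51.1
clock: 17.4
tcp_pos: [0.6385, -0.2384, 0.1045]
orientation: [3.096, 0.522, 0.006]
contact_force: [6.6, 2.1, 0.8]
grip_width: 0.0234
gripper_force: 51.1
tcp [ 0.6385 -0.2384  0.1045] tool y yaw,tilt [-70.87   0.15]
scene 1899 yaw 19.00 tilt 25.85 sd 0.0010 ext e 0.1272 u 0.2147 rectang 89.7 foot_front [ 0.6245 -0.2541  0.0073] out 0.0569 lat -0.0124 z 0.0073 wrt tcp along tool [-0.0187  0.01    0.0971]
side 250 yaw 19.01 tilt 25.79 sd 0.0003 ext e 0.1486 u 0.2223 rectang 0.3 foot_front [ 0.6188 -0.2461  0.005 ] out 0.0541 lat -0.0030 z 0.0050 wrt tcp along tool [-0.0214  0.0006  0.0994]
scene 114 c [ 642.8 -216.6] size [10.9 72.3] ang 18.9 zmax [0.018 0.022 0.025] med [ 0.6453 -0.2199]
   inner/outer out [0.0828 0.0918] lat ends [-0.0184  0.0515]
side 84 c [ 618.1 -203.2] size [23.6 62.5] ang 15.7 zmax [0.018 0.021 0.025] med [ 0.6153 -0.1924]
   inner/outer out [0.0572 0.0796] lat ends [0.0072 0.0686]
wrist 10657 c [ 636.9 -239. ] size [ 30.1 139.3] ang 18.9 zmax [0.022 0.023 0.024] med [ 0.6423 -0.2318]
   inner/outer out [0.0604 0.0879] lat ends [-0.0702  0.0657]
```

The board's tilt went from 26.4° to 25.8° in both cameras, so the bar is now touching the foot; bar and foot centres agree to within 1 mm. Release and retreat.

```bash
python3 drive.py '0 0 0 0 0 0;0 0 0 0 0 0;0 0 0 0 0 0;0 0 0 0 0 0' 0.06; python3 drive.py '0 0 -.01 0 0 0;0 0 -.04 0 0 0;.02 0 -.08 0 0 0;.05 0 -.12 0 0 0;.08 0 -.16 0 0 0';python3 drive.py '.03 0 -.03 0 0 0;.05 0 -.06 0 0 0;.06 0 -.09 0 0 0;.06 0 -.09 0 0 0';python3 -c "from rel import rel;rel('k')"
```

```text
clock: 18.05
tcp_pos: [0.6364, -0.2394, 0.1036]
orientation: [3.096, 0.52, -0.001]
contact_force: [0.3, -0.3, -0.2]
grip_width: 0.06
gripper_force: 0.0
clock: 18.55
tcp_pos: [0.7129, -0.2126, 0.2669]
orientation: [3.096, 0.519, 0.002]
contact_force: [1.0, -0.7, -0.3]
grip_width: 0.0599
gripper_force: 0.0
clock: 18.95
tcp_pos: [0.7717, -0.1911, 0.3605]
orientation: [3.094, 0.523, 0.016]
contact_force: [-0.1, -0.1, 0.7]
grip_width: 0.0602
gripper_force: 0.0
tcp [ 0.7717 -0.1911  0.3605] tool y yaw,tilt [-70.82   0.3 ]
scene 2363 yaw 18.91 tilt 25.82 sd 0.0010 ext e 0.1482 u 0.2157 rectang 90.0 foot_front [ 0.6212 -0.2441  0.0069] out 0.0571 lat -0.0019 z 0.0069 wrt tcp along tool [-0.1628 -0.0012  0.3521]
side 372 yaw 19.05 tilt 25.74 sd 0.0003 ext e 0.1479 u 0.2216 rectang 89.9 foot_front [ 0.6185 -0.2464  0.0056] out 0.0538 lat -0.0032 z 0.0056 wrt tcp along tool [-1.661e-01  1.000e-04  3.534e-01]
scene 729 c [ 639.7 -237.6] size [ 30.5 140.9] ang 18.6 zmax [0.019 0.022 0.026] med [ 0.6455 -0.2528]
   inner/outer out [0.0623 0.0913] lat ends [-0.0714  0.0669]
side 198 c [ 635.4 -240. ] size [ 31.7 142. ] ang 18.5 zmax [0.018 0.021 0.025] med [ 0.6311 -0.2497]
   inner/outer out [0.0567 0.087 ] lat ends [-0.072   0.0667]
wrist 1847 c [ 637.5 -238.8] size [ 29.8 139.6] ang 18.9 zmax [0.021 0.023 0.024] med [ 0.6398 -0.2347]
   inner/outer out [0.06  0.088] lat ends [-0.0705  0.0661]
```

View pics/k.png

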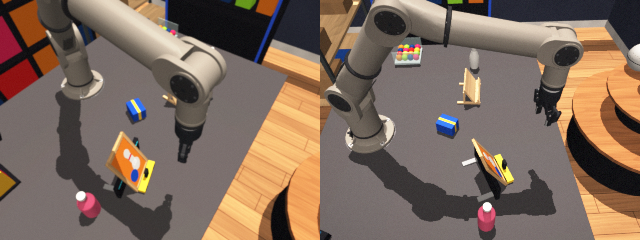

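The picture leans at about 25.8° and the bar lies flat along its foot at (145,175) on the left. The pin, bottle and box are where they stood, and the arm is clear.

```bash
python3 -c "
from bench import r, cams, telemetry, workorder
print(workorder.hand_in())"
```

```text
the job is handed in; nothing more can be done
None
```

The job is handed in after about 19 s of the 72 s; no verdict came back. The picture leans at about 26° on the wall, square and within about 3 mm of centre, and the stop bar lies flat against its foot, with the pin, bottle and gift box untouched.

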